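Make up two wooden toy kits

TASK

Make up the two toy kits from the sawn wooden parts: the cat and the ring go in the long slim tray, the fish and the solid wheel in the shorter, wider tray. In each tray lay the animal along the oblong bay and the round part in the middle of the square bay, each flat on the floor of its bay. Leave the fir tree and the hexagon where they lie.

Things in the scene. Friction and masses are not known exactly. Their poses are not given: they have to be found in the camera images.
- cat_mid (a point): Sawn wooden sitting cat from behind: broad rounded body, round head, two pointed ears at +x, thin dark tail line. Plain wood, 28 mm thick, lying flat; point: its centre, half-way up, z up. 74 mm long (x), 42 mm wide (y); straight parallel sides 42 mm apart from x = -12 to +10 mm, to grip there. About 55 g.
- fish_mid (a point): Sawn wooden fish: rounded body, nose to +x, narrow waist, straight tail fin, dark dot for an eye. Plain wood, 28 mm thick, lying flat; point: its centre, half-way up, z up. 74 mm long (x), 42 mm wide (y); straight parallel sides 42 mm apart from x = -11 to +14 mm, to grip there. About 55 g.
- tree_mid (a point): Sawn wooden stepped fir tree with a short trunk, top to +x; belongs to no kit. Plain wood, 28 mm thick, lying flat; point: its centre, half-way up, z up. 74 mm long (x), 42 mm wide (y); straight parallel sides 42 mm apart on the lowest step.
- ring_mid (a point): Wooden ring, 60 mm outside and 32 mm inside diameter: a wide through hole. Plain wood, 28 mm thick, lying flat; point: its centre, half-way up, z up. About 40 g.
- wheel_mid (a point): Wooden wheel: a solid disc, 60 mm diameter, with only a small dark dot (8 mm) in the middle. Plain wood, 28 mm thick, lying flat; point: its centre, half-way up, z up. About 55 g.
- hexagon_mid (a point): Wooden hexagonal block, 54 mm across flats; belongs to no kit. Plain wood, 28 mm thick, lying flat; point: its centre, half-way up, z up. 
- slim_tray: Long slim plywood tray, 224 (y) x 88 mm (x), bays end to end. Origin: centre of underside, z up; does not shift. Dark bay floors 4 mm up, rims 8 mm higher. Oblong bay 58 (x) x 96 (y), centre x 0, y +43 mm; square bay 80 x 80, centre x 0, y -51 mm; 6 mm rim between. The -x and +x sides of both bays have a 44 mm finger notch at the middle, down to the floor.
- wide_tray: Shorter, wider plywood tray, 174 (y) x 128 mm (x), bays side by side. Origin: centre of underside, z up; does not shift. Dark bay floors 4 mm up, rims 8 mm higher. Oblong bay 96 (x) x 58 (y), centre x 0, y -52 mm; square bay 80 x 80, centre x 0, y +41 mm; 24 mm rim between. 44 mm finger notches down to the floor at the middle of the oblong bay's y sides and all 4 square bay sides.
There are look-alikes about, which are no part of the job. Leave any yellow look-alike of the part that bears wheel_mid alone. Leave any orange look-alike of the part that bears cat_mid alone.

How it is judged (in metres and radians):
At the end, for the whole second after the job is handed in: Cat in slim, fish in wide tray's oblong bay (11 mm across, 14 mm along, 0.35 rad, either way round); ring in slim, wheel in wide tray's square bay (15 mm in x and y); all flat (0.08 rad), 4 mm of resting height, released, at rest (0.02 m/s). Tree and hexagon moved under 20 mm (x of cat_mid in the frame of slim_tray between -0.011 and 0.011 m and y of cat_mid in the frame of slim_tray between 0.029 and 0.057 m and z of cat_mid in the frame of slim_tray between 0.014 and 0.022 m and angle between each of cat_mid, ring_mid, fish_mid, wheel_mid's own z axis and vertical below 0.08 rad and linear speed of each of cat, ring, fish, wheel below 0.02 m/s and contact force between each of cat, ring, fish, wheel and the fingers below 0.05 N and angle between the x axis of cat_mid and the y axis of slim_tray, either way round below 0.35 rad and x of ring_mid in the frame of slim_tray between -0.015 and 0.015 m and y of ring_mid in the frame of slim_tray between -0.066 and -0.036 m and z of ring_mid in the frame of slim_tray between 0.014 and 0.022 m and x of fish_mid in the frame of wide_tray between -0.014 and 0.014 m and y of fish_mid in the frame of wide_tray between -0.063 and -0.041 m and z of fish_mid in the frame of wide_tray between 0.014 and 0.022 m and angle between the x axis of fish_mid and the x axis of wide_tray, either way round below 0.35 rad and x of wheel_mid in the frame of wide_tray between -0.015 and 0.015 m and y of wheel_mid in the frame of wide_tray between 0.026 and 0.056 m and z of wheel_mid in the frame of wide_tray between 0.014 and 0.022 m and distance of each of tree_mid, hexagon_mid from where it was at the start of the episode below 0.02 m); the robot touches nothing.
It also fails if it takes over 112 s, if anything falls off the work surface, if the arm or the gripper's body presses on something with over 40 N, if the wrist force passes 120 N, or if a joint passes its speed limit or range.

ROBOT

A 7-joint arm with a two-finger parallel gripper is mounted at the origin on the work surface. World frame = base frame: x ahead of the robot, y to its left, z up, the work surface at z = 0. Lengths are in m, angles in degrees, forces in N, time in s.
With the tool pointing down it reaches from about 0.425 to 0.875 m from the base axis. Payload 4.7 kg.
Tool frame: the origin (TCP) lies midway between the tips of the shut fingers; the grasp point (between the pads) lies 19 mm behind it (env.tcp_to_grasp is the distance from the TCP to the grasp point, in m); z points along the fingers, x is the direction in which the jaws open and shut, and the axes are right-handed (so a half turn about z gives the same grasp; the last joint's range is limited). The gripper opens to 87 mm and grips with 3 to 60 N. Pads are 19 mm wide; open, the fingers measure 117 mm over their backs; the gripper's body (75 mm by 190 mm) begins 51 mm behind the grasp point.
Start: joints at [73.23, 18.392, -4.016, 83.108, 1.295, 78.541, -3.26], TCP at [0.196, -0.62, 0.223] pointing down, gripper open.
Joint ranges: [-163.93, 163.93], [-17.29, 119.83], [-79.2, 71.16], [3.27, 140.29], [-89.18, 269.18], [5.43, 117.66], [-154.24, 154.24]. Speed limits (degrees/s): [147.25, 147.25, 180, 180, 180, 180, 180].

INTERFACE

Orientations are given as [roll, pitch, yaw] about the fixed x, y, z axes, in that order (R = Rz(yaw) Ry(pitch) Rx(roll)).
In Python, from cell import env, viewer gives the robot as it stands.
- The arm moves only by the shell command python3 -m pendant 'ROWS' [OPENING] [FORCE]. ROWS is JSON, a list of rows, each a list of 6 numbers: the shift along the tool's x, y, z each as a share of 0.1 m, from -1 to 1, then the turn, a rotation vector about the tool's x, y, z each as a share of 90 degrees, from -1 to 1. A call has exactly 8 rows; each row is the pose to reach, as a shift and turn from the pose commanded when the call began, along the tool's axes at that moment; what a row does not reach only later rows make up. A row lasts 1/8 s, in which the tool goes at most 62.5 mm and 10.7 degrees, less where a joint would pass 70% of its speed; a pose out of reach is approached as far as the arm can. A call with a number of a shift or a turn outside -1 to 1 is refused whole. A call with a gripper value outside its range is refused whole. OPENING is the finger opening in mm, from 0 to 87, set as the call begins (- or left out, the last holds). The fingers move at their own pace and stop on an object; FORCE is the grip in N (left out, the last holds). Time passes only in rows, so rows that repeat a pose let the fingers close, or fill a call up. It gives the time, the measured TCP pose, the force and the opening at its end, in the units of the state.
- env.get_obs(): the state, without advancing time (a new reading comes with each control period).
- viewer.read_camera(name): name is "scene" or "top"; returns a dict with "frame" (384x512x3 uint8, red, green, blue), "fx", "fy", "cx", "cy" (pixels), "k1" (the pictures are not rectified: a ray, as slopes to the right and down, at radius r is drawn at 1 + k1 r^2 times it, then the intrinsics apply), "view" (4x4, takes a point from world to camera coordinates). Camera axes: x right, y down, z forward; pixel columns grow to the right and rows downward; lengths in m; the calibration is good to about 2 mm. A picture is of the moment at which its call begins. There is no depth.
- env.sign_off(): hands the job in, once; it reports no verdict.
The state is a dict: "time_s": time; "qpos": joint angles; "joint_velocities": joint speeds; "effort": joint torques, N m; "tool_pos": TCP position; "tool_rot": TCP orientation; "force": force on the tool from outside, world axes, zero at the start; "wrist_torque": the same for the moment, N m; "grip_width": finger opening in m.
Only numpy, scipy, OpenCV 4.12 (cv2) and the standard library are available. Lean on these libraries where they do the work, as an engineer would, in place of code of your own. Each camera call takes 0.05 s, during which the arm holds its last target.

## Working session

There is one attempt and no reset: what is moved stays moved. The work goes in short steps, Python scripts to look and compute and a shell command to move; the robot and the scene stay as the last step left them, time stands still between calls to the robot, and variables do not carry over. Pictures are saved under pics/ and viewed, and the job is handed in when it is done.

```bash
mkdir -p pics; ls
python3 - <<'E'
from cell import env, viewer
import cv2
print(env.get_obs())
print(env.tcp_to_grasp)
for n in ["scene","top"]:
    c=viewer.read_camera(n)
    cv2.imwrite(f"pics/{n}0.png",c["frame"][:,:,::-1])
    print(n,{k:v for k,v in c.items() if k!="frame"})
E
```

```text
pics
{'time_s': 0.0, 'qpos': array([73.22957069, 18.44080904, -4.01445512, 83.1743222 ,  1.29554651,
       78.53898471, -3.26034676]), 'joint_velocities': array([-0.01321342,  0.01797939, -0.1011557 ,  0.01516949,  0.1596866 ,
        0.054371  , -0.07152257]), 'effort': array([-1.42497947e-04, -4.91291893e+01, -4.03847108e-01, -3.12533891e+01,
       -6.40511164e-02,  4.35802387e-02,  1.36190197e-04]), 'tool_pos': array([ 0.19608061, -0.61915463,  0.2214466 ]), 'tool_rot': array([ 1.79993519e+02,  1.08850386e-01, -7.24210990e+01]), 'force': array([ 0.02422655, -0.58928695,  0.32339921]), 'wrist_torque': array([0.0012821 , 0.00077627, 0.03691764]), 'grip_width': 0.08662064233129584}
0.0187
scene {'fx': 482.374969417265, 'fy': 482.374969417265, 'cx': 249.13399826354413, 'cy': 195.50451158073253, 'k1': -0.12878044649118642, 'view': array([[-8.75217484e-01,  4.83728496e-01,  1.04776366e-03,
         4.21614497e-01],
       [ 4.01894225e-01,  7.28355516e-01, -5.54958804e-01,
        -2.11963590e-01],
       [-2.69212532e-01, -4.85288558e-01, -8.31877171e-01,
         1.50076818e+00],
       [ 0.00000000e+00,  0.00000000e+00,  0.00000000e+00,
         1.00000000e+00]])}
top {'fx': 462.98448013396205, 'fy': 462.98448013396205, 'cx': 252.43705239412915, 'cy': 188.1553842925818, 'k1': -0.044809487487228176, 'view': array([[ 0.0154893 , -0.99985836,  0.00658368,  0.03537337],
       [-0.99076749, -0.01623473, -0.13459652,  0.49588225],
       [ 0.13468434, -0.00443809, -0.99087862,  1.28653705],
       [ 0.        ,  0.        ,  0.        ,  1.        ]])}
```

View pics/top0.png

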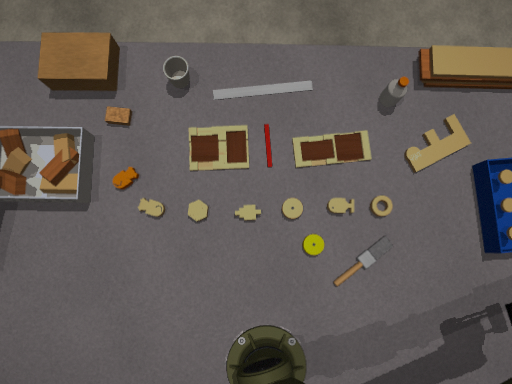

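View pics/scene0.png

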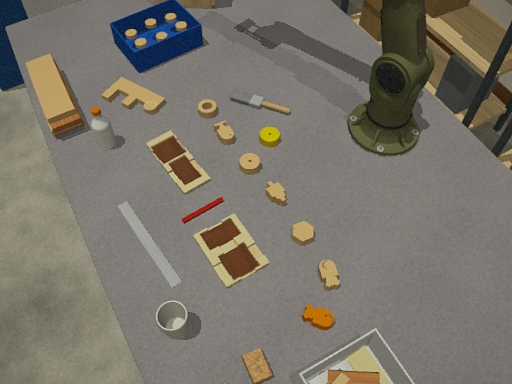

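```bash
cat > h.py <<'E'
import numpy as np, cv2
from cell import env, viewer
def cam(n):
    c=viewer.read_camera(n); c["K"]=np.array([[c["fx"],0,c["cx"]],[0,c["fy"],c["cy"]],[0,0,1.]]); c["D"]=np.array([c["k1"],0,0,0.]); return c
def ray(c,uv):
    uv=np.asarray(uv,float).reshape(-1,1,2)
    p=cv2.undistortPoints(uv,c["K"],c["D"])[:,0]
    R=c["view"][:3,:3];t=c["view"][:3,3]
    d=np.c_[p,np.ones(len(p))]@R
    return -R.T@t,d
def onz(c,uv,z):
    o,d=ray(c,uv); s=(z-o[2])/d[:,2]; return o+d*s[:,None]
def proj(c,P):
    r,_=cv2.Rodrigues(c["view"][:3,:3]); return cv2.projectPoints(np.asarray(P,float).reshape(-1,1,3),r,c["view"][:3,3],c["K"],c["D"])[0][:,0]
E
python3 - <<'E'
import cv2
im=cv2.imread("pics/top0.png")
a=cv2.resize(im[110:265,100:260],None,fx=4,fy=4,interpolation=cv2.INTER_CUBIC)[:600]
b=cv2.resize(im[110:265,240:400],None,fx=4,fy=4,interpolation=cv2.INTER_CUBIC)[:600]
cv2.imwrite("pics/ca.png",a[:600]);cv2.imwrite("pics/cb.png",b[:600])
E
```

```text
(no output)
```

View pics/ca.png

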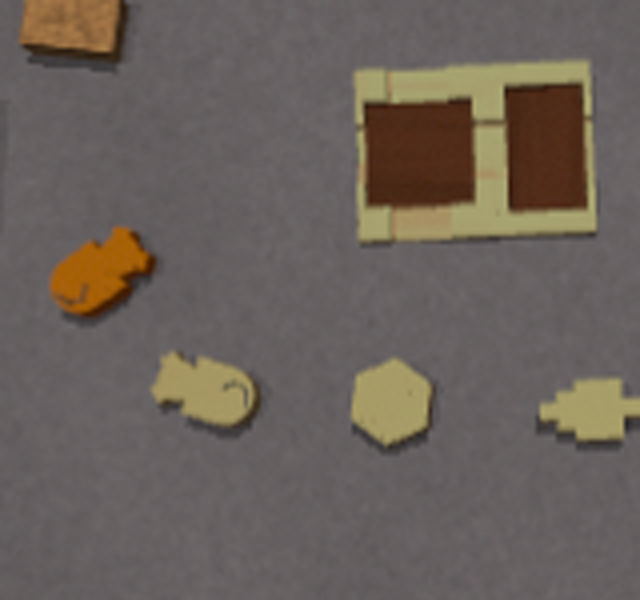

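View pics/cb.png

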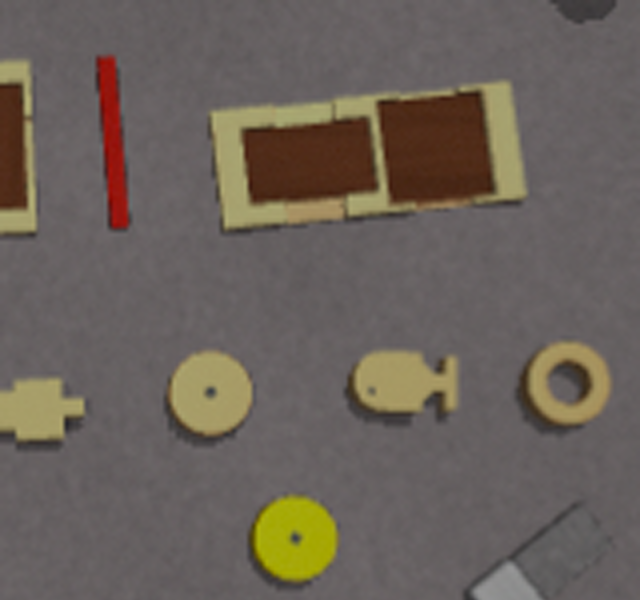

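```bash
cat > meas.py <<'E'
from h import *
def masks(c):
    hsv=cv2.cvtColor(c["frame"],cv2.COLOR_RGB2HSV)
    m=cv2.inRange(hsv,(15,70,90),(32,190,255))
    return m,hsv
def parts(c,box,zt=0.028,amin=120):
    m,_=masks(c); x0,y0,x1,y1=box
    k=np.zeros_like(m);k[y0:y1,x0:x1]=m[y0:y1,x0:x1]
    out=[]
    for ct in cv2.findContours(k,cv2.RETR_EXTERNAL,cv2.CHAIN_APPROX_NONE)[0]:
        if cv2.contourArea(ct)<amin: continue
        P=onz(c,ct[:,0],zt)[:,:2]
        r=cv2.minAreaRect((P*1000).astype(np.float32))
        out.append((ct,P,r))
    return out
E
python3 - <<'E'
from meas import *
np.set_printoptions(precision=4,suppress=True)
for n,box in (("top",(130,120,400,225)),("scene",(140,85,350,300))):
    c=cam(n); print(n,ray(c,[[0,0]])[0])
    for ct,P,r in parts(c,box):
        z=.012 if cv2.contourArea(ct)>900 else .028
        P=onz(c,ct[:,0],z)[:,:2]; r=cv2.minAreaRect((P*1000).astype(np.float32)); M=cv2.moments((P*1e4).astype(np.float32))
        print(ct[:,0].mean(0).round(),"rect c",np.round(r[0],1),"size",np.round(r[1],1),"ang %.1f"%r[2],"cen",np.round([M['m10']/M['m00']/10,M['m01']/M['m00']/10],1),"area",cv2.contourArea(ct))
E
```

```text
top [0.3175 0.0491 1.3413]
[248. 212.] rect c [427.4  56.2] size [39.9 71.1] ang 0.9 cen [427.  56.] area 228.0
[197. 210.] rect c [429.4 198.5] size [59.9 54.1] ang 1.6 cen [430.4 198.9] area 291.5
[343. 205.] rect c [ 451.6 -209.3] size [40.2 72.3] ang 0.9 cen [ 451.6 -207.2] area 275.0
[292. 208.] rect c [440.9 -70.4] size [57.3 57.1] ang 0.4 cen [441.1 -70.9] area 320.0
[150. 207.] rect c [437.  332.1] size [72.3 43.4] ang 76.7 cen [437.2 331.4] area 299.5
[382. 205.] rect c [ 453.5 -328.5] size [57.5 58.2] ang 0.8 cen [ 452.8 -327.9] area 317.5
[331. 149.] rect c [ 619.4 -186.9] size [ 89.2 224. ] ang 6.9 cen [ 619.2 -187. ] area 2112.5
[218. 148.] rect c [617.4 145.3] size [128.5 173.1] ang 3.4 cen [616.8 144.8] area 2402.0
scene [0.8582 0.6787 1.1304]
[328. 275.] rect c [442.6 336.6] size [82.7 48.3] ang 73.0 cen [442.2 337.2] area 450.0
[302. 233.] rect c [436. 206.] size [72.8 55.2] ang 57.0 cen [436. 206.] area 401.5
[230. 250.] rect c [619.6 148.5] size [129.5 179. ] ang 3.4 cen [619.9 149.3] area 2912.5
[276. 193.] rect c [433.5  62.9] size [79.4 52.4] ang 60.0 cen [433.   62.9] area 326.5
[249. 163.] rect c [447.9 -61.9] size [76.1 57.9] ang 61.1 cen [446.7 -62.4] area 341.5
[178. 162.] rect c [ 622.7 -183.3] size [ 91. 231.] ang 6.9 cen [ 622.8 -182.7] area 1814.5
[224. 132.] rect c [ 456.7 -200.3] size [93.6 50.5] ang 88.2 cen [ 457.5 -201.1] area 303.5
[275. 107.] rect c [ 266.7 -219. ] size [23.6 95.6] ang 37.7 cen [ 266.4 -218.4] area 128.5
[207. 108.] rect c [ 457.4 -318.4] size [79.2 57. ] ang 63.4 cen [ 457.3 -317.9] area 280.0
[150. 100.] rect c [ 613.8 -446. ] size [ 82.3 118.4] ang 27.6 cen [ 601.  -437.6] area 421.0
```

```bash
cat > go.py <<'E'
# go.py x y z(mm) yaw -> shares needed in tool axes from measured pose
import sys
from h import *
from scipy.spatial.transform import Rotation as R
x,y,z,yaw=map(float,sys.argv[1:5])
o=env.get_obs(); A=R.from_euler("xyz",o["tool_rot"],degrees=True)
d=A.inv().apply(np.array([x,y,z])/1000-o["tool_pos"])
rv=(A.inv()*R.from_euler("xyz",[180,0,yaw],degrees=True)).as_rotvec(degrees=True)/90
print("t",round(o["time_s"],2),"pos",(o["tool_pos"]*1000).round(1),"rot",o["tool_rot"].round(1),"grip",round(o["grip_width"]*1000,1),"F",o["force"].round(1))
print("shift shares",(d/0.1).round(3),"turn",rv.round(3))
E
python3 -m pendant '[[-0.1,-0.15,0,0,0,-0.11],[-0.2,-0.3,0,0,0,-0.22],[-0.3,-0.45,0,0,0,-0.33],[-0.4,-0.6,0,0,0,-0.44],[-0.5,-0.75,0,0,0,-0.55],[-0.6,-0.9,0,0,0,-0.66],[-0.65,-1,0,0,0,-0.77],[-0.7,-1,0,0,0,-0.88]]' 78 30
python3 go.py 453 -328 120 6.9
```

```text
time_s: 1.2
tool_pos: [0.2716, -0.5218, 0.2224]
tool_rot: [-180.0, -0.0, 7.2]
force: [-0.9, 0.6, 0.4]
grip_width: 0.0779
t 1.2 pos [ 271.6 -521.8  222.4] rot [-180.    -0.     7.2] grip 77.9 F [-0.9  0.6  0.4]
shift shares [ 2.042 -1.694  1.026] turn [-0.    -0.     0.004]
```

```bash
python3 -m pendant '[[0.15,-0.12,0,0,0,0],[0.3,-0.24,0,0,0,0],[0.45,-0.36,0.1,0,0,0],[0.6,-0.48,0.2,0,0,0],[0.75,-0.6,0.3,0,0,0],[0.9,-0.72,0.4,0,0,0],[1,-0.84,0.45,0,0,0],[1,-0.85,0.5,0,0,0]]'
python3 -m pendant '[[0.15,-0.12,0,0,0,0],[0.3,-0.24,0,0,0,0],[0.45,-0.36,0.1,0,0,0],[0.6,-0.48,0.2,0,0,0],[0.75,-0.6,0.3,0,0,0],[0.9,-0.72,0.4,0,0,0],[1,-0.84,0.45,0,0,0],[1,-0.85,0.5,0,0,0]]'
python3 go.py 453 -328 60 6.9
```

```text
time_s: 2.2
tool_pos: [0.3609, -0.4253, 0.1724]
tool_rot: [180.0, -0.0, 6.9]
force: [-0.2, -0.5, 0.0]
grip_width: 0.0784
time_s: 3.2
tool_pos: [0.4503, -0.3287, 0.1228]
tool_rot: [180.0, -0.0, 6.9]
force: [-0.1, -0.0, -0.5]
grip_width: 0.0783
t 3.2 pos [ 450.3 -328.7  122.8] rot [180.   -0.    6.9] grip 78.3 F [-0.1 -0.  -0.5]
shift shares [ 0.027 -0.004  0.628] turn [ 0.    -0.     0.001]
```

```bash
python3 -m pendant '[[0.03,0,0.15,0,0,0],[0.03,0,0.3,0,0,0],[0.03,0,0.45,0,0,0],[0.03,0,0.6,0,0,0],[0.03,0,0.75,0,0,0],[0.03,0,0.8,0,0,0],[0.03,0,0.85,0,0,0],[0.03,0,0.85,0,0,0]]'
python3 go.py 453 -328 6 6.9
python3 - <<'E'
from h import *
c=cam("top");cv2.imwrite("pics/r1.png",cv2.resize(c["frame"][150:260,320:440,::-1],None,fx=5,fy=5,interpolation=cv2.INTER_CUBIC))
E
```

```text
time_s: 4.2
tool_pos: [0.452, -0.33, 0.0375]
tool_rot: [180.0, 0.0, 6.8]
force: [0.3, 1.1, 0.3]
grip_width: 0.0779
t 4.2 pos [ 452.  -330.    37.5] rot [180.    0.    6.8] grip 77.9 F [0.3 1.1 0.3]
shift shares [ 0.012 -0.019  0.315] turn [ 0.     0.    -0.001]
```

View pics/r1.png

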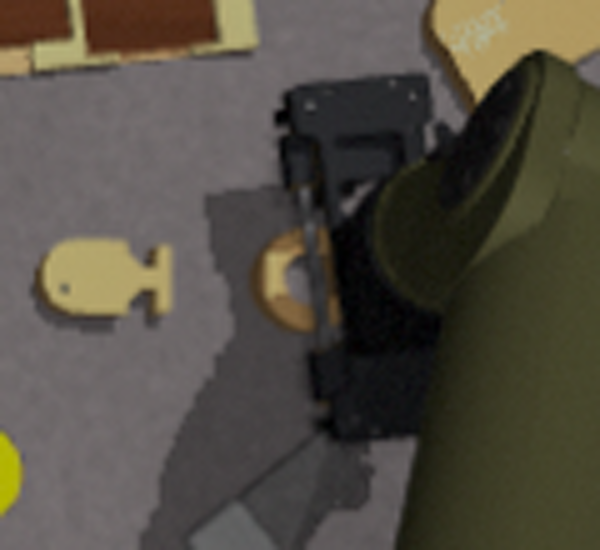

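```bash
python3 -m pendant '[[0.01,-0.02,0.1,0,0,0],[0.01,-0.02,0.2,0,0,0],[0.01,-0.02,0.27,0,0,0],[0.01,-0.02,0.3,0,0,0],[0.01,-0.02,0.315,0,0,0],[0.01,-0.02,0.315,0,0,0],[0.01,-0.02,0.315,0,0,0],[0.01,-0.02,0.315,0,0,0]]'
python3 -m pendant '[[0,0,0,0,0,0],[0,0,0,0,0,0],[0,0,0,0,0,0],[0,0,0,0,0,0],[0,0,0,0,0,0],[0,0,-0.15,0,0,0],[0,0,-0.35,0,0,0],[0,0,-0.5,0,0,0]]' 40 30
python3 go.py 625.4 -237.6 60 6.9
```

```text
time_s: 5.25
tool_pos: [0.4529, -0.328, 0.0063]
tool_rot: [180.0, -0.0, 6.8]
force: [0.8, -0.4, 0.0]
grip_width: 0.0779
time_s: 6.25
tool_pos: [0.4536, -0.3284, 0.0583]
tool_rot: [179.9, -0.1, 6.8]
force: [0.5, -0.4, -0.2]
grip_width: 0.0599
t 6.25 pos [ 453.6 -328.4   58.3] rot [ 1.799e+02 -1.000e-01  6.800e+00] grip 59.9 F [ 0.5 -0.4 -0.2]
shift shares [ 1.814 -0.699 -0.015] turn [ 0.001 -0.001 -0.001]
```

```bash
python3 -m pendant '[[0.12,-0.05,0,0,0,0],[0.26,-0.1,0,0,0,0],[0.4,-0.16,0,0,0,0],[0.54,-0.22,0,0,0,0],[0.68,-0.28,0,0,0,0],[0.82,-0.34,0,0,0,0],[0.94,-0.39,0,0,0,0],[1,-0.4,0,0,0,0]]'
python3 -m pendant '[[0.12,-0.05,0,0,0,0],[0.26,-0.1,0,0,0,0],[0.4,-0.16,0,0,0,0],[0.54,-0.22,0,0,0,0],[0.68,-0.28,0,0,0,0],[0.78,-0.3,0,0,0,0],[0.81,-0.3,0,0,0,0],[0.81,-0.3,0,0,0,0]]'
python3 go.py 625.4 -237.6 11 6.9
```

```text
time_s: 7.25
tool_pos: [0.5483, -0.2755, 0.0561]
tool_rot: [-180.0, -0.0, 6.8]
force: [0.6, -0.3, 0.1]
grip_width: 0.0603
time_s: 8.25
tool_pos: [0.6241, -0.2374, 0.0559]
tool_rot: [180.0, 0.0, 6.8]
force: [-0.1, 0.4, 0.3]
grip_width: 0.0599
t 8.25 pos [ 624.1 -237.4   55.9] rot [180.    0.    6.8] grip 59.9 F [-0.1  0.4  0.3]
shift shares [0.013 0.004 0.449] turn [ 0.     0.    -0.002]
```

```bash
python3 -m pendant '[[0.01,0,0.1,0,0,0],[0.01,0,0.2,0,0,0],[0.01,0,0.3,0,0,0],[0.01,0,0.38,0,0,0],[0.01,0,0.42,0,0,0],[0.01,0,0.45,0,0,0],[0.01,0,0.45,0,0,0],[0.01,0,0.45,0,0,0]]'
python3 -m pendant '[[0,0,0,0,0,0],[0,0,0,0,0,0],[0,0,0,0,0,0],[0,0,-0.05,0,0,0],[0,0,-0.2,0,0,0],[0,0,-0.35,0,0,0],[0,0,-0.5,0,0,0],[0,0,-0.65,0,0,0]]' 70 30
python3 go.py 451.6 -209 60 6.9
python3 - <<'E'
from h import *
c=cam("top");cv2.imwrite("pics/r2.png",cv2.resize(c["frame"][100:230,270:430,::-1],None,fx=4,fy=4,interpolation=cv2.INTER_CUBIC))
E
```

```text
time_s: 9.25
tool_pos: [0.6255, -0.237, 0.0114]
tool_rot: [180.0, -0.0, 6.8]
force: [-0.3, 0.7, -0.6]
grip_width: 0.0596
time_s: 10.25
tool_pos: [0.6254, -0.237, 0.0776]
tool_rot: [180.0, -0.0, 6.8]
force: [-0.0, 0.5, -0.3]
grip_width: 0.0701
t 10.25 pos [ 625.4 -237.    77.6] rot [180.   -0.    6.8] grip 70.1 F [-0.   0.5 -0.3]
shift shares [-1.693 -0.483  0.175] turn [ 0.    -0.    -0.001]
```

View pics/r2.png

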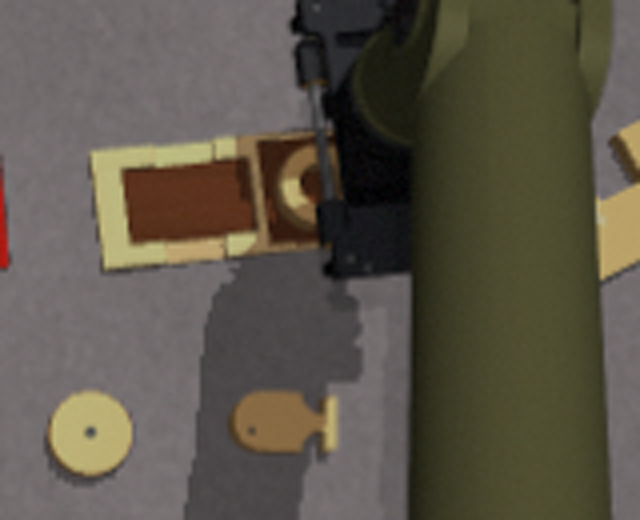

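```bash
python3 -m pendant '[[-0.12,-0.04,0,0,0,0],[-0.26,-0.08,0,0,0,0],[-0.4,-0.12,0,0,0,0],[-0.54,-0.16,0,0,0,0.02],[-0.68,-0.2,0,0,0,0.04],[-0.82,-0.24,0,0,0,0.06],[-0.94,-0.27,0,0,0,0.065],[-1,-0.28,0,0,0,0.065]]' 62
python3 go.py 451.6 -209 40 0.9
```

```text
time_s: 11.3
tool_pos: [0.5218, -0.2209, 0.0762]
tool_rot: [180.0, 0.0, 0.9]
force: [-0.4, -0.3, 0.2]
grip_width: 0.0623
t 11.3 pos [ 521.8 -220.9   76.2] rot [180.    0.    0.9] grip 62.3 F [-0.4 -0.3  0.2]
shift shares [-0.7   -0.13   0.362] turn [0. 0. 0.]
```

```bash
python3 -m pendant '[[-0.12,-0.03,0,0,0,0],[-0.26,-0.06,0,0,0,0],[-0.4,-0.09,0,0,0,0],[-0.54,-0.12,0,0,0,0],[-0.66,-0.13,0.1,0,0,0],[-0.7,-0.13,0.2,0,0,0],[-0.7,-0.13,0.3,0,0,0],[-0.7,-0.13,0.36,0,0,0]]'
python3 go.py 451.6 -208.5 6 0.9
python3 - <<'E'
from h import *
c=cam("top");cv2.imwrite("pics/r3.png",cv2.resize(c["frame"][100:230,270:430,::-1],None,fx=4,fy=4,interpolation=cv2.INTER_CUBIC))
E
```

```text
time_s: 12.3
tool_pos: [0.4524, -0.2088, 0.039]
tool_rot: [-180.0, 0.0, 0.9]
force: [-0.3, 0.5, -0.4]
grip_width: 0.0617
t 12.3 pos [ 452.4 -208.8   39. ] rot [-180.     0.     0.9] grip 61.7 F [-0.3  0.5 -0.4]
shift shares [-0.008 -0.003  0.33 ] turn [-0.  0.  0.]
```

View pics/r3.png

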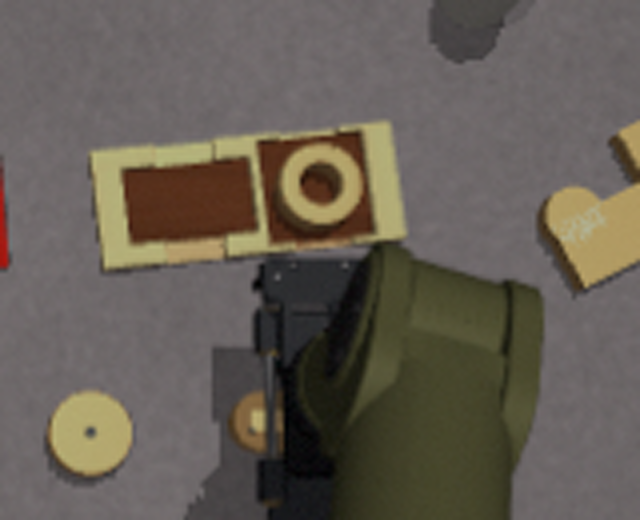

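```bash
python3 -m pendant '[[-0.01,0,0.1,0,0,0],[-0.01,0,0.2,0,0,0],[-0.01,0,0.28,0,0,0],[-0.01,0,0.32,0,0,0],[-0.01,0,0.33,0,0,0],[-0.01,0,0.33,0,0,0],[-0.01,0,0.33,0,0,0],[-0.01,0,0.33,0,0,0]]'
python3 -m pendant '[[0,0,0,0,0,0],[0,0,0,0,0,0],[0,0,0,0,0,0],[0,0,0,0,0,0],[0,0,0,0,0,0],[0,0,-0.15,0,0,0],[0,0,-0.35,0,0,0],[0,0,-0.55,0,0,0]]' 25 30
python3 go.py 620.1 93.1 60 93.4
```

```text
time_s: 13.35
tool_pos: [0.4516, -0.2092, 0.0073]
tool_rot: [180.0, -0.0, 0.9]
force: [0.4, -0.4, 0.1]
grip_width: 0.0619
time_s: 14.35
tool_pos: [0.4516, -0.209, 0.0635]
tool_rot: [180.0, -0.0, 0.9]
force: [0.4, 0.1, 0.3]
grip_width: 0.0418
t 14.35 pos [ 451.6 -209.    63.5] rot [180.   -0.    0.9] grip 41.8 F [0.4 0.1 0.3]
shift shares [ 1.734 -2.993  0.035] turn [ 0.    -0.    -1.027]
```

```bash
python3 -m pendant '[[0.08,-0.12,0,0,0,0],[0.16,-0.26,0,0,0,0],[0.24,-0.4,0,0,0,0],[0.32,-0.54,0,0,0,0],[0.4,-0.68,0,0,0,0],[0.48,-0.82,0,0,0,0],[0.55,-0.94,0,0,0,0],[0.58,-1,0,0,0,0]]'
python3 -m pendant '[[0.08,-0.12,0,0,0,-0.06],[0.16,-0.26,0,0,0,-0.12],[0.24,-0.4,0,0,0,-0.19],[0.32,-0.54,0,0,0,-0.26],[0.4,-0.68,0,0,0,-0.33],[0.48,-0.82,0,0,0,-0.4],[0.55,-0.94,0,0,0,-0.46],[0.58,-1,0,0,0,-0.5]]'
python3 go.py 620.1 93.1 60 93.4
```

```text
time_s: 15.35
tool_pos: [0.5083, -0.107, 0.0621]
tool_rot: [-180.0, -0.0, 1.0]
force: [0.8, -0.5, -0.4]
grip_width: 0.0419
time_s: 16.35
tool_pos: [0.5645, -0.0066, 0.062]
tool_rot: [-180.0, -0.0, 46.1]
force: [-0.5, -0.0, 0.1]
grip_width: 0.042
t 16.35 pos [564.5  -6.6  62. ] rot [-180.    -0.    46.1] grip 42.0 F [-0.5 -0.   0.1]
shift shares [ 1.104 -0.291  0.02 ] turn [ 0.    -0.    -0.526]
```

```bash
python3 -m pendant '[[0.12,-0.03,0,0,0,-0.06],[0.26,-0.07,0,0,0,-0.12],[0.4,-0.1,0,0,0,-0.19],[0.54,-0.14,0,0,0,-0.26],[0.68,-0.18,0,0,0,-0.33],[0.82,-0.22,0,0,0,-0.4],[0.94,-0.26,0,0,0,-0.48],[1,-0.29,0,0,0,-0.526]]'
python3 go.py 620.1 93.1 50 93.4
```

```text
time_s: 17.35
tool_pos: [0.6131, 0.0851, 0.0618]
tool_rot: [-180.0, -0.0, 93.4]
force: [0.0, 0.4, -0.1]
grip_width: 0.042
t 17.35 pos [613.1  85.1  61.8] rot [-180.    -0.    93.4] grip 42.0 F [ 0.   0.4 -0.1]
shift shares [0.076 0.074 0.118] turn [-0. -0.  0.]
```

```bash
python3 -m pendant '[[0.04,0.04,0,0,0,0],[0.076,0.074,0,0,0,0],[0.076,0.074,0.1,0,0,0],[0.076,0.074,0.2,0,0,0],[0.076,0.074,0.26,0,0,0],[0.076,0.074,0.3,0,0,0],[0.076,0.074,0.3,0,0,0],[0.076,0.074,0.3,0,0,0]]'
python3 go.py 620.1 93.1 12 93.4
python3 - <<'E'
from h import *
c=cam("scene");cv2.imwrite("pics/r4.png",cv2.resize(c["frame"][170:310,150:310,::-1],None,fx=4,fy=4,interpolation=cv2.INTER_CUBIC))
E
```

```text
time_s: 18.35
tool_pos: [0.62, 0.0929, 0.0323]
tool_rot: [180.0, 0.0, 93.3]
force: [-0.1, 1.0, -0.8]
grip_width: 0.0416
t 18.35 pos [620.   92.9  32.3] rot [180.    0.   93.3] grip 41.6 F [-0.1  1.  -0.8]
shift shares [0.002 0.001 0.203] turn [ 0.     0.    -0.001]
```

View pics/r4.png

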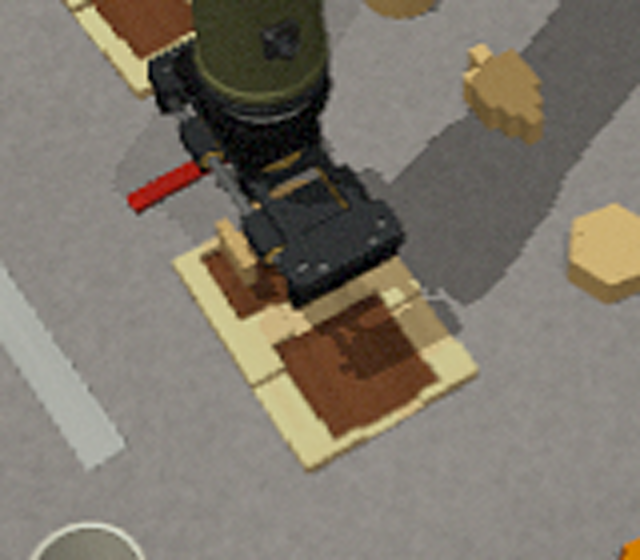

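```bash
python3 -m pendant '[[0,0,0.05,0,0,0],[0,0,0.1,0,0,0],[0,0,0.14,0,0,0],[0,0,0.18,0,0,0],[0,0,0.2,0,0,0],[0,0,0.2,0,0,0],[0,0,0.2,0,0,0],[0,0,0.2,0,0,0]]'
python3 -m pendant '[[0,0,0,0,0,0],[0,0,0,0,0,0],[0,0,0,0,0,0],[0,0,-0.05,0,0,0],[0,0,-0.2,0,0,0],[0,0,-0.35,0,0,0],[0,0,-0.5,0,0,0],[0,0,-0.65,0,0,0]]' 52 30
python3 go.py 441 -70.7 60 93.4
```

```text
time_s: 19.4
tool_pos: [0.6199, 0.0929, 0.0122]
tool_rot: [180.0, 0.0, 93.3]
force: [0.2, 0.5, -0.3]
grip_width: 0.0416
time_s: 20.4
tool_pos: [0.6201, 0.0929, 0.0785]
tool_rot: [180.0, 0.0, 93.3]
force: [-0.4, 0.1, -0.1]
grip_width: 0.0522
t 20.4 pos [620.1  92.9  78.5] rot [180.    0.   93.3] grip 52.2 F [-0.4  0.1 -0.1]
shift shares [-1.531 -1.881  0.184] turn [ 0.001  0.    -0.001]
```

```bash
python3 -m pendant '[[-0.1,-0.12,0,0,0,0],[-0.2,-0.26,0,0,0,0],[-0.32,-0.4,0,0,0,0],[-0.44,-0.54,0,0,0,0],[-0.56,-0.68,0,0,0,0],[-0.66,-0.82,0,0,0,0],[-0.76,-0.94,0,0,0,0],[-0.8,-1,0,0,0,0]]' 78
python3 -m pendant '[[-0.1,-0.12,0,0,0,0],[-0.2,-0.26,0,0,0,0],[-0.32,-0.4,0,0,0,0],[-0.44,-0.54,0,0,0,0],[-0.56,-0.68,0,0,0,0],[-0.66,-0.82,0,0,0,0],[-0.73,-0.88,0.1,0,0,0],[-0.73,-0.88,0.2,0,0,0]]'
python3 go.py 441 -70.7 6 93.4
python3 - <<'E'
from h import *
c=cam("top");cv2.imwrite("pics/r5.png",cv2.resize(c["frame"][110:260,180:390,::-1],None,fx=3.7,fy=3.7,interpolation=cv2.INTER_CUBIC))
E
```

```text
time_s: 21.4
tool_pos: [0.5226, 0.0054, 0.0761]
tool_rot: [-179.9, 0.1, 93.1]
force: [-0.3, -0.5, -0.6]
grip_width: 0.0777
time_s: 22.4
tool_pos: [0.4403, -0.0713, 0.0561]
tool_rot: [-180.0, 0.0, 93.2]
force: [0.7, 0.9, -0.9]
grip_width: 0.0779
t 22.4 pos [440.3 -71.3  56.1] rot [-180.     0.    93.2] grip 77.9 F [ 0.7  0.9 -0.9]
shift shares [0.006 0.008 0.501] turn [-0.     0.    -0.002]
```

View pics/r5.png

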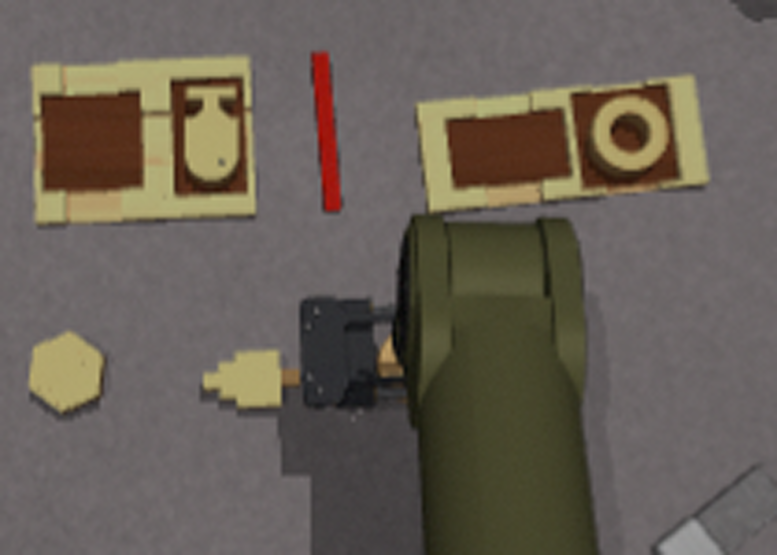

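```bash
python3 -m pendant '[[0.006,0.008,0.1,0,0,0],[0.006,0.008,0.2,0,0,0],[0.006,0.008,0.3,0,0,0],[0.006,0.008,0.4,0,0,0],[0.006,0.008,0.46,0,0,0],[0.006,0.008,0.5,0,0,0],[0.006,0.008,0.5,0,0,0],[0.006,0.008,0.5,0,0,0]]'
python3 -m pendant '[[0,0,0,0,0,0],[0,0,0,0,0,0],[0,0,0,0,0,0],[0,0,0,0,0,0],[0,0,0,0,0,0],[0,0,-0.15,0,0,0],[0,0,-0.4,0,0,0],[0,0,-0.65,0,0,0]]' 40 30
python3 go.py 614.6 185.9 60 93.4
```

```text
time_s: 23.45
tool_pos: [0.4419, -0.0701, 0.0073]
tool_rot: [180.0, 0.0, 93.3]
force: [0.1, 0.7, -0.4]
grip_width: 0.0782
time_s: 24.45
tool_pos: [0.4416, -0.0697, 0.0733]
tool_rot: [180.0, -0.0, 93.3]
force: [0.3, -0.5, -0.7]
grip_width: 0.0593
t 24.45 pos [441.6 -69.7  73.3] rot [180.   -0.   93.3] grip 59.3 F [ 0.3 -0.5 -0.7]
shift shares [2.452 1.874 0.134] turn [ 0.    -0.    -0.001]
```

```bash
python3 -m pendant '[[0.12,0.09,0,0,0,0],[0.26,0.18,0,0,0,0],[0.4,0.28,0,0,0,0],[0.54,0.38,0,0,0,0],[0.68,0.48,0,0,0,0],[0.82,0.58,0,0,0,0],[0.94,0.66,0,0,0,0],[1,0.7,0,0,0,0]]'
python3 -m pendant '[[0.12,0.09,0,0,0,0],[0.26,0.18,0,0,0,0],[0.4,0.28,0,0,0,0],[0.54,0.38,0,0,0,0],[0.68,0.48,0,0,0,0],[0.82,0.58,0,0,0,0],[0.94,0.66,0,0,0,0],[1,0.7,0,0,0,0]]'
python3 -m pendant '[[0.09,0.09,0,0,0,0],[0.18,0.18,0,0,0,0],[0.26,0.26,0,0,0,0],[0.34,0.34,0,0,0,0],[0.41,0.42,0.05,0,0,0],[0.45,0.47,0.1,0,0,0],[0.45,0.47,0.2,0,0,0],[0.45,0.47,0.25,0,0,0]]'
python3 go.py 614.6 185.9 12 93.4
python3 - <<'E'
from h import *
c=cam("scene");cv2.imwrite("pics/r6.png",cv2.resize(c["frame"][170:310,150:310,::-1],None,fx=4,fy=4,interpolation=cv2.INTER_CUBIC))
E
```

```text
time_s: 25.45
tool_pos: [0.5062, 0.0346, 0.0728]
tool_rot: [180.0, -0.0, 93.3]
force: [0.5, 0.2, -0.7]
grip_width: 0.0594
time_s: 26.45
tool_pos: [0.5702, 0.1383, 0.0722]
tool_rot: [180.0, -0.0, 93.3]
force: [0.3, 0.1, -0.5]
grip_width: 0.0592
time_s: 27.45
tool_pos: [0.6136, 0.1847, 0.0457]
tool_rot: [-179.9, 0.0, 93.3]
force: [-0.3, 0.0, -0.6]
grip_width: 0.0592
t 27.45 pos [613.6 184.7  45.7] rot [-179.9    0.    93.3] grip 59.2 F [-0.3  0.  -0.6]
shift shares [0.012 0.011 0.337] turn [-0.001  0.    -0.002]
```

View pics/r6.png

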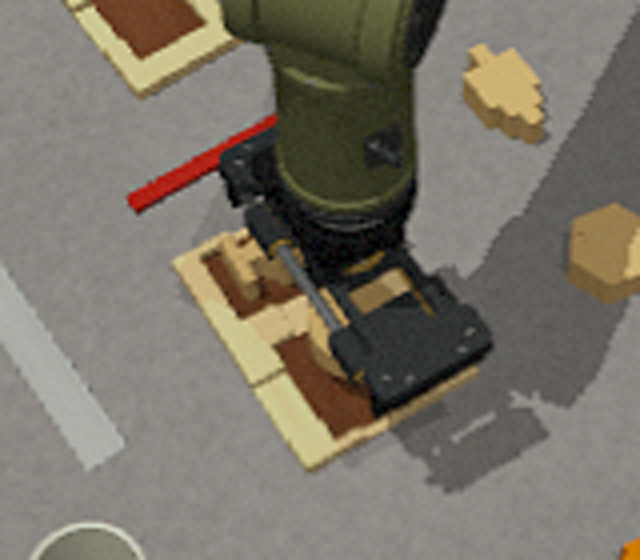

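```bash
python3 -m pendant '[[0.012,0.01,0.08,0,0,0],[0.012,0.01,0.16,0,0,0],[0.012,0.01,0.24,0,0,0],[0.012,0.01,0.3,0,0,0],[0.012,0.01,0.33,0,0,0],[0.012,0.01,0.335,0,0,0],[0.012,0.01,0.335,0,0,0],[0.012,0.01,0.335,0,0,0]]'
python3 -m pendant '[[0,0,0,0,0,0],[0,0,0,0,0,0],[0,0,0,0,0,0],[0,0,-0.05,0,0,0],[0,0,-0.2,0,0,0],[0,0,-0.4,0,0,0],[0,0,-0.6,0,0,0],[0,0,-0.8,0,0,0]]' 69 30
python3 go.py 437 332 60 -13.3
python3 go.py 437 332 60 166.7
```

```text
time_s: 28.5
tool_pos: [0.6155, 0.1866, 0.0138]
tool_rot: [180.0, 0.0, 93.3]
force: [-0.0, -0.1, -1.5]
grip_width: 0.0595
time_s: 29.5
tool_pos: [0.6156, 0.1868, 0.0956]
tool_rot: [179.9, -0.0, 93.3]
force: [0.6, -0.6, 0.7]
grip_width: 0.0691
t 29.5 pos [615.6 186.8  95.6] rot [179.9  -0.   93.3] grip 69.1 F [ 0.6 -0.6  0.7]
shift shares [ 1.552 -1.701  0.354] turn [ 1.000e-03 -1.000e-03  1.184e+00]
t 29.5 pos [615.6 186.8  95.6] rot [179.9  -0.   93.3] grip 69.1 F [ 0.6 -0.6  0.7]
shift shares [ 1.552 -1.701  0.354] turn [ 0.001  0.    -0.816]
```

```bash
python3 -m pendant '[[0.1,-0.1,0,0,0,0.07],[0.2,-0.2,0,0,0,0.14],[0.3,-0.32,0,0,0,0.22],[0.42,-0.44,0,0,0,0.3],[0.54,-0.56,0,0,0,0.38],[0.66,-0.68,0,0,0,0.46],[0.76,-0.8,0,0,0,0.54],[0.8,-0.88,0,0,0,0.6]]' 62
python3 go.py 437 332 50 -13.3
```

```text
time_s: 30.5
tool_pos: [0.5222, 0.2626, 0.0947]
tool_rot: [180.0, -0.0, 39.2]
force: [-0.3, -0.5, 0.0]
grip_width: 0.0617
t 30.5 pos [522.2 262.6  94.7] rot [180.   -0.   39.2] grip 61.7 F [-0.3 -0.5  0. ]
shift shares [-0.222 -1.076  0.447] turn [-0.    -0.001  0.583]
```

```bash
python3 -m pendant '[[-0.03,-0.13,0,0,0,0.08],[-0.06,-0.27,0,0,0,0.16],[-0.09,-0.41,0,0,0,0.24],[-0.12,-0.55,0,0,0,0.32],[-0.15,-0.69,0,0,0,0.4],[-0.18,-0.83,0,0,0,0.48],[-0.21,-0.95,0,0,0,0.56],[-0.22,-1,0,0,0,0.583]]'
python3 go.py 437 332 40 -13.3
python3 - <<'E'
from h import *
c=cam("top");cv2.imwrite("pics/r7.png",cv2.resize(c["frame"][110:260,80:290,::-1],None,fx=3.7,fy=3.7,interpolation=cv2.INTER_CUBIC))
E
```

```text
time_s: 31.5
tool_pos: [0.4418, 0.326, 0.0947]
tool_rot: [-180.0, -0.0, -13.2]
force: [-0.2, 0.5, 0.3]
grip_width: 0.062
t 31.5 pos [441.8 326.   94.7] rot [-180.    -0.   -13.2] grip 62.0 F [-0.2  0.5  0.3]
shift shares [-0.061 -0.047  0.547] turn [-0.    -0.     0.001]
```

View pics/r7.png

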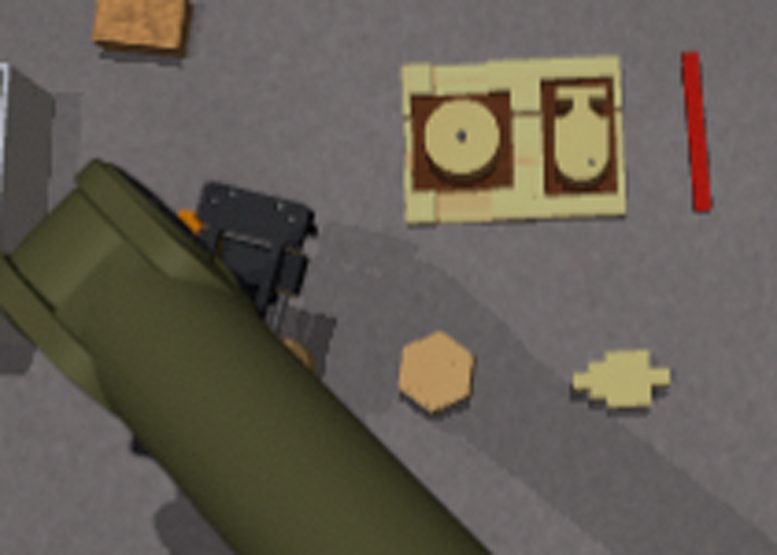

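```bash
python3 -m pendant '[[-0.03,-0.03,0.1,0,0,0],[-0.06,-0.047,0.22,0,0,0],[-0.06,-0.047,0.34,0,0,0],[-0.06,-0.047,0.46,0,0,0],[-0.06,-0.047,0.56,0,0,0],[-0.06,-0.047,0.64,0,0,0],[-0.06,-0.047,0.66,0,0,0],[-0.06,-0.047,0.66,0,0,0]]'
python3 go.py 437 332 6 -13.3
python3 - <<'E'
from h import *
c=cam("scene");cv2.imwrite("pics/r8.png",cv2.resize(c["frame"][200:350,250:410,::-1],None,fx=4,fy=4,interpolation=cv2.INTER_CUBIC))
E
```

```text
time_s: 32.55
tool_pos: [0.4378, 0.3309, 0.0276]
tool_rot: [-180.0, -0.0, -13.2]
force: [-0.0, 0.2, -0.2]
grip_width: 0.0619
t 32.55 pos [437.8 330.9  27.6] rot [-180.    -0.   -13.2] grip 61.9 F [-0.   0.2 -0.2]
shift shares [-0.011 -0.009  0.216] turn [-0.    -0.     0.001]
```

View pics/r8.png

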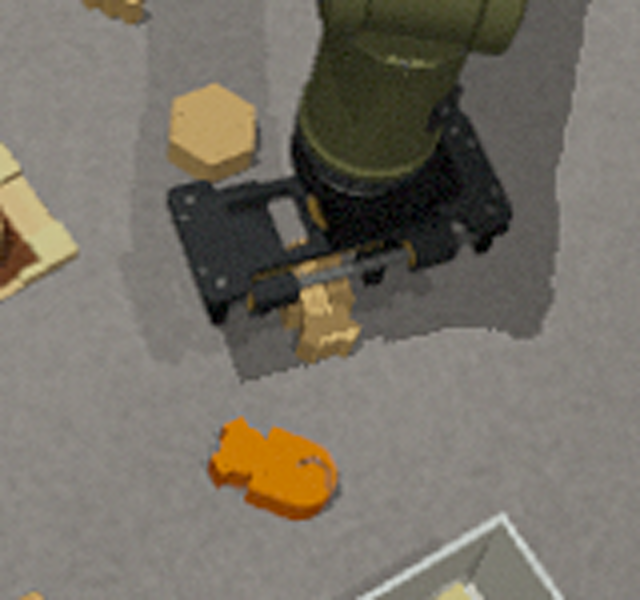

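```bash
python3 -m pendant '[[-0.01,0,0.06,0,0,0],[-0.01,0,0.12,0,0,0],[-0.01,0,0.17,0,0,0],[-0.01,0,0.2,0,0,0],[-0.01,0,0.215,0,0,0],[-0.01,0,0.215,0,0,0],[-0.01,0,0.215,0,0,0],[-0.01,0,0.215,0,0,0]]'
python3 -m pendant '[[0,0,0,0,0,0],[0,0,0,0,0,0],[0,0,0,0,0,0],[0,0,0,0,0,0],[0,0,0,0,0,0],[0,0,-0.15,0,0,0],[0,0,-0.4,0,0,0],[0,0,-0.65,0,0,0]]' 25 30
python3 go.py 614.1 -144.3 70 6.9
```

```text
time_s: 33.6
tool_pos: [0.4369, 0.3311, 0.0062]
tool_rot: [-180.0, -0.0, -13.2]
force: [0.4, -0.0, -0.4]
grip_width: 0.0621
time_s: 34.6
tool_pos: [0.4368, 0.3313, 0.0725]
tool_rot: [-180.0, -0.0, -13.2]
force: [0.3, 0.0, 0.4]
grip_width: 0.0422
t 34.6 pos [436.8 331.3  72.5] rot [-180.    -0.   -13.2] grip 42.2 F [0.3 0.  0.4]
shift shares [2.812 4.226 0.025] turn [-0.    -0.    -0.223]
```

```bash
python3 -m pendant '[[0.08,0.12,0,0,0,0],[0.17,0.26,0,0,0,0],[0.26,0.4,0,0,0,0],[0.35,0.54,0,0,0,0],[0.44,0.68,0,0,0,0],[0.53,0.82,0,0,0,0],[0.61,0.94,0,0,0,0],[0.66,1,0,0,0,0]]'
python3 -m pendant '[[0.08,0.12,0,0,0,0],[0.17,0.26,0,0,0,0],[0.26,0.4,0,0,0,0],[0.35,0.54,0,0,0,0],[0.44,0.68,0,0,0,0],[0.53,0.82,0,0,0,0],[0.61,0.94,0,0,0,0],[0.66,1,0,0,0,0]]'
python3 -m pendant '[[0.08,0.12,0,0,0,-0.02],[0.17,0.26,0,0,0,-0.05],[0.26,0.4,0,0,0,-0.08],[0.35,0.54,0,0,0,-0.11],[0.44,0.68,0,0,0,-0.14],[0.53,0.82,0,0,0,-0.18],[0.61,0.94,0,0,0,-0.21],[0.66,1,0,0,0,-0.223]]'
python3 go.py 614.1 -145 70 6.9
```

```text
time_s: 35.6
tool_pos: [0.4787, 0.2175, 0.071]
tool_rot: [180.0, -0.0, -13.3]
force: [0.6, 0.1, -0.3]
grip_width: 0.0422
time_s: 36.6
tool_pos: [0.52, 0.105, 0.071]
tool_rot: [180.0, 0.0, -13.3]
force: [0.1, 0.4, -0.3]
grip_width: 0.0424
time_s: 37.6
tool_pos: [0.5613, -0.0069, 0.0709]
tool_rot: [-180.0, 0.0, 6.9]
force: [0.2, 1.4, -1.5]
grip_width: 0.0426
t 37.6 pos [561.3  -6.9  70.9] rot [-180.     0.     6.9] grip 42.6 F [ 0.2  1.4 -1.5]
shift shares [0.359 1.434 0.009] turn [-0.  0. -0.]
```

```bash
python3 -m pendant '[[0.03,0.12,0,0,0,0],[0.06,0.26,0,0,0,0],[0.1,0.4,0,0,0,0],[0.14,0.54,0,0,0,0],[0.18,0.68,0,0,0,0],[0.21,0.82,0,0,0,0],[0.24,0.94,0,0,0,0],[0.26,1,0,0,0,0]]'
python3 -m pendant '[[0.04,0.12,0,0,0,0],[0.08,0.26,0,0,0,0],[0.1,0.36,0,0,0,0],[0.1,0.42,0,0,0,0],[0.1,0.434,0.1,0,0,0],[0.1,0.434,0.2,0,0,0],[0.1,0.434,0.3,0,0,0],[0.1,0.434,0.35,0,0,0]]'
python3 go.py 614.1 -145 11 6.9
python3 - <<'E'
from h import *
c=cam("top");cv2.imwrite("pics/r9.png",cv2.resize(c["frame"][100:230,260:420,::-1],None,fx=4,fy=4,interpolation=cv2.INTER_CUBIC))
c=cam("scene");cv2.imwrite("pics/r9s.png",cv2.resize(c["frame"][90:230,100:260,::-1],None,fx=4,fy=4,interpolation=cv2.INTER_CUBIC))
E
```

```text
time_s: 38.6
tool_pos: [0.599, -0.1035, 0.0709]
tool_rot: [180.0, 0.0, 6.8]
force: [0.3, 0.5, -0.5]
grip_width: 0.042
time_s: 39.6
tool_pos: [0.6132, -0.1437, 0.0348]
tool_rot: [-180.0, 0.1, 6.9]
force: [-0.9, 0.0, -1.0]
grip_width: 0.0426
t 39.6 pos [ 613.2 -143.7   34.8] rot [-1.8e+02  1.0e-01  6.9e+00] grip 42.6 F [-0.9  0.  -1. ]
shift shares [0.007 0.014 0.238] turn [-0.     0.001  0.   ]
```

View pics/r9.png

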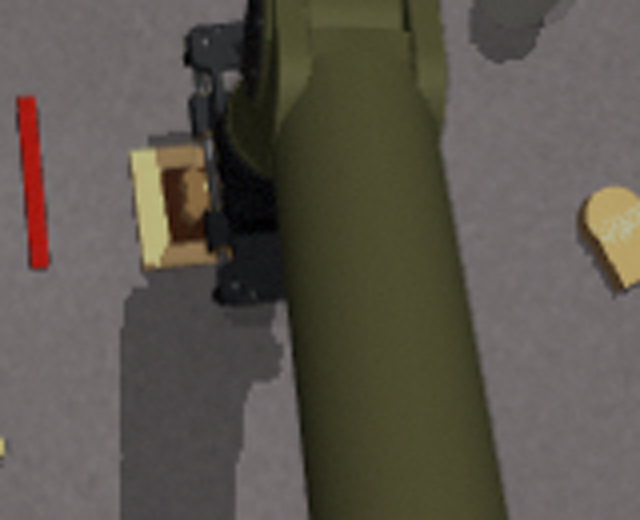

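View pics/r9s.png

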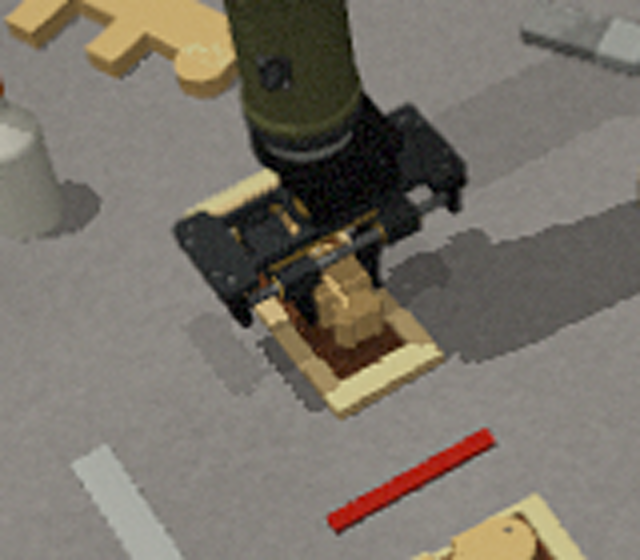

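Cat sits above the oblong bay, centred across. Lower and release.

```bash
python3 -m pendant '[[0.007,0.01,0.06,0,0,0],[0.007,0.014,0.12,0,0,0],[0.007,0.014,0.17,0,0,0],[0.007,0.014,0.21,0,0,0],[0.007,0.014,0.235,0,0,0],[0.007,0.014,0.235,0,0,0],[0.007,0.014,0.235,0,0,0],[0.007,0.014,0.235,0,0,0]]'
python3 -m pendant '[[0,0,0,0,0,0],[0,0,0,0,0,0],[0,0,0,0,0,0],[0,0,-0.05,0,0,0],[0,0,-0.2,0,0,0],[0,0,-0.4,0,0,0],[0,0,-0.6,0,0,0],[0,0,-0.8,0,0,0]]' 52 30
python3 -m pendant '[[-0.12,0,-0.1,0,0,0],[-0.26,0,-0.2,0,0,0],[-0.4,0,-0.3,0,0,0],[-0.54,0,-0.4,0,0,0],[-0.68,0,-0.5,0,0,0],[-0.82,0,-0.6,0,0,0],[-0.94,0,-0.7,0,0,0],[-1,0,-0.7,0,0,0]]'
python3 -m pendant '[[-0.12,0.1,0,0,0,0],[-0.26,0.2,0,0,0,0],[-0.4,0.3,0,0,0,0],[-0.5,0.4,0,0,0,0],[-0.5,0.54,0,0,0,0],[-0.5,0.68,0,0,0,0],[-0.5,0.82,0,0,0,0],[-0.5,1,0,0,0,0]]'
python3 - <<'E'
from h import *
c=cam("top");cv2.imwrite("pics/e.png",cv2.resize(c["frame"][90:260,130:420,::-1],None,fx=2.7,fy=2.7,interpolation=cv2.INTER_CUBIC))
c=cam("scene");cv2.imwrite("pics/es.png",c["frame"][:,:,::-1])
E
```

```text
time_s: 40.7
tool_pos: [0.6149, -0.1457, 0.0128]
tool_rot: [180.0, -0.0, 6.9]
force: [-0.2, 0.5, -0.5]
grip_width: 0.0421
time_s: 41.7
tool_pos: [0.6152, -0.1457, 0.0947]
tool_rot: [180.0, -0.1, 6.9]
force: [0.0, -0.4, 0.2]
grip_width: 0.0518
time_s: 42.7
tool_pos: [0.5154, -0.158, 0.1637]
tool_rot: [179.9, -0.1, 6.8]
force: [-1.0, 0.6, -0.2]
grip_width: 0.0519
time_s: 43.7
tool_pos: [0.4783, -0.2636, 0.1624]
tool_rot: [-180.0, -0.0, 6.9]
force: [-0.7, 0.1, 0.1]
grip_width: 0.0519
```

View pics/e.png

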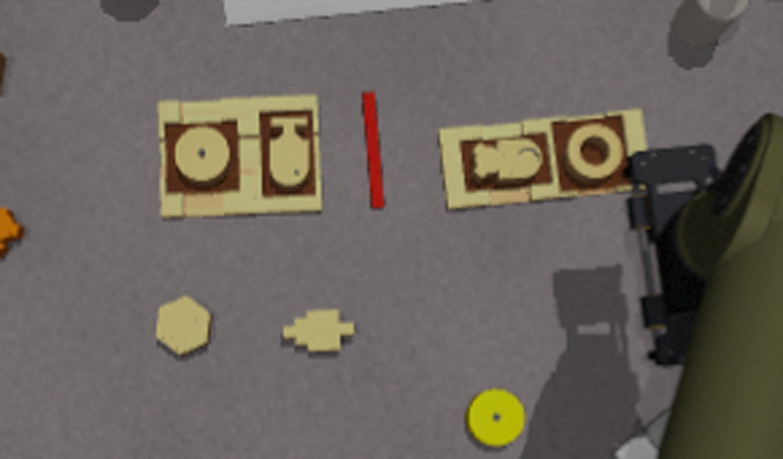

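View pics/es.png

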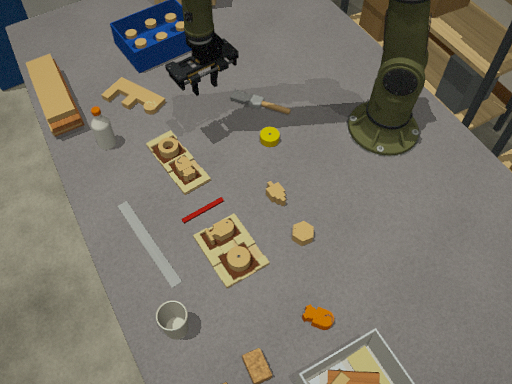

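Run:
```python
from meas import *
from scipy.spatial.transform import Rotation as R
c=cam("top"); m,_=masks(c)
k=np.zeros_like(m);k[120:225,130:375]=m[120:225,130:375]
tr={"slim":(619.3,-187,6.9),"wide":(617,145,3.4)}
for ct in cv2.findContours(k,cv2.RETR_LIST,cv2.CHAIN_APPROX_NONE)[0]:
    A=cv2.contourArea(ct)
    if not 200<A<460: continue
    u=ct[:,0].mean(0); z=.032 if u[1]<180 else .028
    P=(onz(c,ct[:,0],z)[:,:2]*1000).astype(np.float32); r=cv2.minAreaRect(P)
    s="";
    if u[1]<180:
        x,y,a=tr["slim" if u[0]>270 else "wide"]; w=np.radians(a); d=np.array(r[0])-[x,y]
        s="in tray (%.1f %.1f)"%(np.cos(w)*d[0]+np.sin(w)*d[1],-np.sin(w)*d[0]+np.cos(w)*d[1])
    print(u.round(),A,np.round(r[0],1),np.round(r[1],1),round(r[2],1),s)
```

```text
[248. 212.] 233.5 [426.   56.2] [42.7 71.1] 0.9 
[197. 210.] 292.5 [429.4 198.5] [59.9 54.1] 1.6 
[317. 150.] 315.5 [ 610.  -141.8] [61.4 97.5] 6.3 in tray (-3.8 46.0)
[204. 148.] 407.0 [610.3 183.6] [81.8 82.1] 4.6 in tray (-4.4 38.9)
[237. 143.] 286.0 [619.3  89.8] [74.1 40.5] 1.3 in tray (-0.9 -55.3)
```

Run:
```python
from meas import *
c=cam("top"); f=c["frame"]; hsv=cv2.cvtColor(f,cv2.COLOR_RGB2HSV)
tr={"slim":(619.3,-187,6.9),"wide":(617,145,3.4)}
m=cv2.inRange(hsv,(15,50,130),(35,255,255))
# inside the bays only (hole outline at floor level shrunk off the rims)
for t,n,cx,cy,w,h in (("slim","cat",0,43,58,96),("slim","ring",0,-51,80,80),("wide","fish",0,-52,96,58),("wide","wheel",0,41,80,80)):
    X,Y,a=tr[t]; a=np.radians(a); Rm=np.array([[np.cos(a),-np.sin(a)],[np.sin(a),np.cos(a)]])
    q=np.array([[cx+i*(w/2+0),cy+j*(h/2+0)] for i,j in((-1,-1),(1,-1),(1,1),(-1,1))])@Rm.T+[X,Y]
    px=proj(c,np.c_[q/1000,np.full(4,.012)])
    roi=np.zeros_like(m);cv2.fillPoly(roi,[px.round().astype(int)],255)
    roi=cv2.erode(roi,np.ones((3,3)))
    ct=max(cv2.findContours(m&roi,cv2.RETR_EXTERNAL,cv2.CHAIN_APPROX_NONE)[0],key=cv2.contourArea)
    P=(onz(c,ct[:,0],.032)[:,:2]*1000-[X,Y])@Rm
    r=cv2.minAreaRect(P.astype(np.float32))
    print(n,"in tray",np.round(r[0],1),np.round(r[1],1),round(r[2],1),"target",cx,cy)
```

```text
cat in tray [ 1.7 42.5] [70.  41.4] 84.1 target 0 43
ring in tray [  0.4 -50.6] [57.4 57.1] 37.8 target 0 -51
fish in tray [ -1.  -53.8] [37.7 73.9] 87.9 target 0 -52
wheel in tray [ 0.  38.8] [55.  56.3] 88.2 target 0 41
```

Run:
```python
from cell import env
print(env.sign_off())
```

```text
the job is handed in; nothing more can be done
None
```

The job is handed in at about 44 s: cat and ring are in the slim tray, fish and solid wheel in the wide tray. The sign-off gives no verdict, so this rests on my last top-camera check.

| Part | Position in its tray (x, y, mm) | Bay centre (x, y, mm) | Turn off the bay's axis |
|---|---|---|---|
| Cat | (1.7, 42.5) | (0, 43) | about 6° |
| Ring | (0.4, −50.6) | (0, −51) | – |
| Fish | (−1.0, −53.8) | (0, −52) | about 2° |
| Wheel | (0.0, 38.8) | (0, 41) | – |

- **Other parts:** the tree reads 1.4 mm from where it was at the start and the hexagon reads no change. I left the yellow wheel and the orange cat alone.
- **Gripper:** I let go of every part, and the arm ended clear of everything. Wrist force stayed under 3 N at every reading.
- **Weak spots in the checks:** a first automatic pass picked up the bay outlines instead of the cat and wheel and missed the ring. I repeated it restricted to each bay, which gave the figures above. The two passes put the fish 1.5 mm apart, well within its limit.
- **Not measured directly:** I judged flatness and height only from how the parts look and from their outline sizes, which fit parts lying flat on the floor.

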